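# Lock a hammer-head stud into a slotted rail

## Robot

A 6-joint arm with a two-finger parallel gripper is mounted at the origin on a cart in front of the work surface, level with it; the furniture and walls round the work are solid. World frame = base frame: x ahead of the robot, y to its left, z up, the work surface at z = 0. Lengths are in m, angles in rad, forces in N, time in s.
With the tool pointing down it reaches from about 0.275 to 0.75 m from the base axis. Payload 10.2 kg.
Tool frame: the origin (TCP) lies midway between the tips of the shut fingers; the grasp point (between the pads) lies 19 mm behind it (env.hold_point_z is the distance from the TCP to the grasp point, in m); z points along the fingers, y is the line along which they close (so a half turn about z gives the same grasp; the last joint's range is limited). The gripper opens to 85 mm and grips with 20 to 120 N. Pads are 22 mm wide; open, the fingers measure 114 mm over their backs; the gripper's body (76 mm by 85 mm) begins 54 mm behind the grasp point. The pads swing forward as they close: fully open they stand 13 mm farther back than shut.
Start: joints at [1.069, 0.313, 1.498, -0, 1.331, -0.223], TCP at [0.144, 0.505, 0.231] pointing down, gripper open.
Joint ranges: [-2.94, 2.94], [-0.97, 2.17], [0.19, 2.56], [-1.23, 4.37], [0.02, 3.11], [-2.88, 2.88]. Speed limits (rad/s): [2.39, 2.39, 3.01, 3.14, 3.14, 3.14].

## Interface

Orientations are given as a unit quaternion [x, y, z, w].
In Python, from bench import env, kinematics, monitor, eyes, job gives the robot as it stands. The module is installed in compiled form; this text tells all that it offers. Calls block until the motion is done:
- env.reach(position, orientation): joint-space move of the TCP to a pose.
- env.movel(position, velocity=0.15, frame=None, guard=None): straight line of the TCP; frame=None keeps the orientation; velocity is the mean speed in m/s. With guard (N) it stops when the force on the tool has changed by that much, and returns True; else False.
- env.set_joints(angles): joint-space move.
- env.release() and env.close_gripper(effort=None): open the fingers fully, or close them until they stop; effort is the grip in N (None keeps the last).
- env.hold(seconds).
- kinematics.ik(position, orientation): joint angles nearest the present ones, or None.
- monitor.sense(): the state.
- eyes.grab_frame(name): name is "scene" or "top"; returns a dict with "frame" (480x640x3 uint8, red, green, blue), "mtx" (3x3 intrinsics, pixels), "k1" (the pictures are not rectified: a ray, as slopes to the right and down, at radius r is drawn at 1 + k1 r^2 times it, then the intrinsics apply), "view" (4x4, takes a point from world to camera coordinates). Camera axes: x right, y down, z forward; pixel columns grow to the right and rows downward; lengths in m; the calibration is good to about 2 mm. A picture is of the moment at which its call begins. There is no depth.
A pose or a line that the arm cannot do raises env.MotionError and nothing moves.
- job.hand_in(): hands the job in, once; it reports no verdict.
The state is a dict: "clock": time; "joints": joint angles; "qvel": joint speeds; "joint_efforts": joint torques, N m; "position": TCP position; "ee_rot": TCP orientation; "contact_force": force on the tool from outside, world axes, zero at the start; "ft_torque": the same for the moment, N m; "finger_gap": opening from 0.0 (shut) to 1.0 (fully open).
Only numpy, scipy, OpenCV 4.12 (cv2) and the standard library are available. Lean on these libraries where they do the work, as an engineer would, in place of code of your own. Each camera call takes 0.05 s, during which the arm holds its last target. There are 200 camera calls.

## Task

Fit the stud with the oblong hammer head into the slotted steel rail: lower its head through the slot, about midway between the two bolted plates, down onto the floor of the channel, then give it a quarter turn so that the head lies square across the slot beneath both lips, and let go, leaving it standing upright. Leave the other stud, the one with the round foot, where it stands.

Things in the scene. Friction and masses are not known exactly. Their poses are not given: they have to be found in the camera images.
- hammer_stud_grip (a point): Stud to fit, upright on its steel hammer head; point: centre of its flat grey grip plate, 65 mm above the head's underside. Head 24 (x) x 54 (y) x 12 mm high; round stem 14 mm thick, with a 20 mm collar just under the plate; grip plate 14 (x) x 44 (y) x 40 mm high, its underside 45 mm up. So plate and head run the same way (y). z is up. 110 to 230 g.
- round_stud_grip (a point): The other stud, not to be moved: same stem and grip plate, but a round foot of 48 mm diameter, 12 mm high, too wide for the slot. The point is the centre of its grip plate, 65 mm above its underside.
- rail_slot (a point): Fixed steel channel, slot upward; point: middle of the slot, midway between the two bolted plates, at lip top, 31 mm above the cupboard top. y along the slot, x across, z up. Rail 74 x 250 mm, ends closed; slot 36 mm wide, lips 5 mm thick; inside 66 mm wide, its floor 25 mm below the point. The plates, with bolt heads 14 mm high, leave 160 mm of slot open.

How it is judged:
On the way:
1. the hammer head is down inside the channel, through the slot (z of hammer_stud_grip in the frame of rail_slot between 0.036 and 0.047 m and x of hammer_stud_grip in the frame of rail_slot between -0.015 and 0.015 m and angle between the y axis of hammer_stud_grip and the y axis of rail_slot, either way round below 0.6 rad and angle between hammer_stud_grip's own z axis and vertical below 0.2 rad and y of hammer_stud_grip in the frame of rail_slot between -0.08 and 0.08 m), for 0.1 s.
At the end, for the whole second after the job is handed in: The hammer-head stud stands at rest and upright (within 7 degrees) on the floor of the channel, its head turned across the slot (within 15 degrees of square) beneath the lips, its stem within 15 mm of the slot's centre line and within 25 mm of the midpoint between the two plates (z of hammer_stud_grip in the frame of rail_slot between 0.036 and 0.043 m and x of hammer_stud_grip in the frame of rail_slot between -0.015 and 0.015 m and y of hammer_stud_grip in the frame of rail_slot between -0.025 and 0.025 m and angle between the y axis of hammer_stud_grip and the x axis of rail_slot, either way round below 0.262 rad and angle between hammer_stud_grip's own z axis and vertical below 0.12 rad and linear speed of hammer_stud below 0.02 m/s); the robot touches nothing.
It fails at once if the round-footed stud was moved more than 30 mm (distance of round_stud_grip from where it was at the start of the episode above 0.03 m).
It also fails if it takes over 42 s, if anything falls off the work surface, if the arm or the gripper's body presses on something with over 40 N, if the wrist force passes 120 N, or if a joint passes its speed limit or range.

## Working session

There is one attempt and no reset: what is moved stays moved. The work goes in short steps, each a Python script; the robot and the scene stay as the last script left them, time stands still between calls to the robot, and variables do not carry over. Pictures are saved under pics/ and viewed, on a budget of 10 in all, crops included, one or two more only if the job needs it, and the job is handed in when it is done.

```bash
mkdir -p pics; cat > h.py <<'E'
import numpy as np, cv2
from bench import env, kinematics, monitor, eyes, job
def grab(n,save=None):
    d=eyes.grab_frame(n)
    if save: cv2.imwrite('pics/'+save,d['frame'][:,:,::-1])
    return d
def ray(d,px):
    K=np.array(d['mtx']);V=np.array(d['view']);k=d['k1']
    p=np.asarray(px,float).reshape(-1,1,2)
    n=cv2.undistortPoints(p,K,np.array([k,0,0,0,0.]))[:,0]
    R=V[:3,:3];c=-R.T@V[:3,3]
    return c,np.c_[n,np.ones(len(n))]@R
def onz(d,px,z):
    c,r=ray(d,px); return c+r*((z-c[2])/r[:,2])[:,None]
def proj(d,P):
    V=np.array(d['view'])
    return cv2.projectPoints(np.asarray(P,float).reshape(-1,1,3),cv2.Rodrigues(V[:3,:3])[0],V[:3,3],np.array(d['mtx']),np.array([d['k1'],0,0,0,0.]))[0][:,0]
E
python3 - <<'E'
from h import *
for n in('top','scene'):
    d=grab(n,n+'0.png');c,_=ray(d,[[320,240]]);print(n,c,d['mtx'],d['k1'],np.round(d['view'],3))
s=monitor.sense();print(s['clock'],s['finger_gap'],s['ee_rot'],env.hold_point_z)
E
```

```text
top [ 0.30151863 -0.07893567  0.90713105] [[472.68368245   0.         322.27333873]
 [  0.         472.68368245 234.04713003]
 [  0.           0.           1.        ]] -0.01019090284698794 [[ 0.02  -1.    -0.003 -0.082]
 [-0.98  -0.019 -0.197  0.473]
 [ 0.197  0.007 -0.98   0.83 ]
 [ 0.     0.     0.     1.   ]]
scene [-0.04452865 -0.50097922  0.56528874] [[485.3174014    0.         319.76862048]
 [  0.         485.3174014  243.46947662]
 [  0.           0.           1.        ]] -0.08158275021145789 [[ 0.632 -0.775 -0.009 -0.355]
 [-0.452 -0.36  -0.816  0.261]
 [ 0.629  0.52  -0.577  0.615]
 [ 0.     0.     0.     1.   ]]
0.1 0.9992052515078809 [ 1.38947513e-01  9.90299579e-01 -5.41219859e-04 -2.00216374e-04] 0.0187
```

View pics/top0.png

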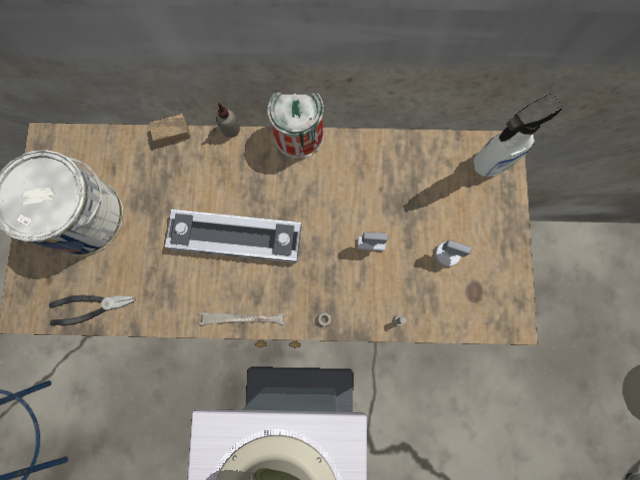

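View pics/scene0.png

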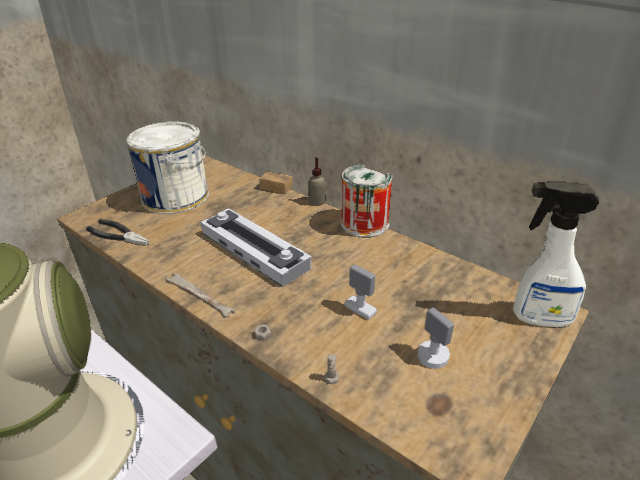

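```bash
python3 - <<'E'
import cv2,numpy as np
t=cv2.imread('pics/top0.png');s=cv2.imread('pics/scene0.png')
z=lambda i,x,y,w,h,k:cv2.resize(i[y:y+h,x:x+w],None,fx=k,fy=k,interpolation=cv2.INTER_CUBIC)
a=z(t,160,204,150,64,5)   # 750x320
b=np.hstack([z(t,350,225,50,35,8),z(s,335,255,58,47,6)[:280,:348]]) 
o=np.zeros((600,750,3),np.uint8);o[:320]=a;o[320:600,:748]=b
cv2.imwrite('pics/c1.png',o)
E
```

```text
(no output)
```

View pics/c1.png

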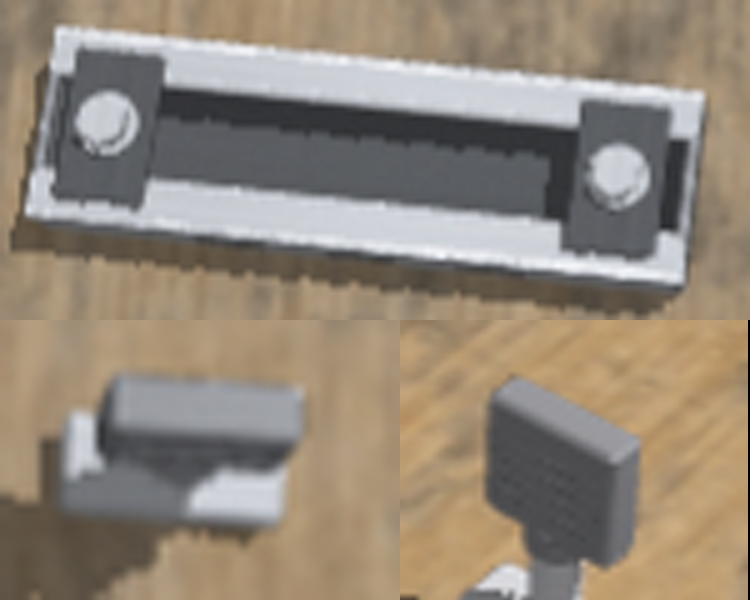

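```bash
python3 - <<'E'
from h import *
d=grab('top');d2=grab('scene')
T=lambda P,x,y,k:[((a+.5)/k-.5+x,(b+.5)/k-.5+y) for a,b in P]
r=onz(d,T([(55,28),(705,95),(687,275),(28,215)],160,204,5),.031);print('rail',r.round(4),r.mean(0))
print('sides',[np.linalg.norm(r[i]-r[(i+1)%4]).round(4) for i in range(4)])
p=onz(d,T([(165,55),(150,208),(582,100),(562,248)],160,204,5),.034);print('plates',p.round(4),p.mean(0))
u=(r[0]+r[3]-r[1]-r[2]);print('rail yaw of y axis',np.arctan2(u[1],u[0]))
t=onz(d,T([(117,57),(302,67),(298,123),(105,115)],350,225,8),.085);print('plate',t.round(4),t.mean(0))
u=(t[0]+t[3]-t[1]-t[2]);print('yaw',np.arctan2(u[1],u[0]))
h=onz(d,T([(62,185),(282,204)],350,225,8),.006);print('head front',h.round(4)); u=h[0]-h[1];print(np.arctan2(u[1],u[0]),np.linalg.norm(u))
t2=onz(d2,T([(490,395),(515,377),(638,440),(612,462)],335-400/6,255-320/6,6),.085);print('scene plate',t2.round(4),t2.mean(0));u=t2[0]+t2[1]-t2[2]-t2[3];print(np.arctan2(u[1],u[0]))
E
```

```text
rail [[ 0.5205  0.2189  0.031 ]
 [ 0.4991 -0.0308  0.031 ]
 [ 0.4299 -0.0261  0.031 ]
 [ 0.4478  0.2231  0.031 ]] [0.47432351 0.09626081 0.031     ]
sides [np.float64(0.2507), np.float64(0.0693), np.float64(0.2498), np.float64(0.0729)]
plates [[0.51   0.175  0.034 ]
 [0.4508 0.1763 0.034 ]
 [0.4956 0.0155 0.034 ]
 [0.4387 0.0208 0.034 ]] [0.47378459 0.09690087 0.034     ]
rail yaw of y axis 1.4922666958660098
plate [[ 0.4726 -0.1472  0.085 ]
 [ 0.4711 -0.1882  0.085 ]
 [ 0.4585 -0.1872  0.085 ]
 [ 0.4594 -0.1446  0.085 ]] [ 0.46541571 -0.166797    0.085     ]
yaw 1.5419369058524963
head front [[ 0.4572 -0.1405  0.006 ]
 [ 0.4536 -0.1937  0.006 ]]
1.503062305484014 0.053236058869520465
scene plate [[ 0.458  -0.147   0.085 ]
 [ 0.4685 -0.1476  0.085 ]
 [ 0.4667 -0.1887  0.085 ]
 [ 0.455  -0.1885  0.085 ]] [ 0.46206022 -0.16797176  0.085     ]
1.513401197087042
```

```bash
cat >> h.py <<'E'
def q(phi):
    a=(np.pi/2-phi)/2; return np.array([np.sin(a),np.cos(a),0,0])
def st():
    s=monitor.sense();print('t',round(s['clock'],2),'pos',np.round(s['position'],4),'F',np.round(s['contact_force'],1),'gap',round(s['finger_gap'],3),'j6',round(s['joints'][5],3));return s
RY=1.492-np.pi/2; RC=np.array([.474,.0965]); SC=np.array([.464,-.1675]); SY=1.515-np.pi/2
E
python3 - <<'E'
from h import *
for k in(0,np.pi):
    print(k,[np.round(kinematics.ik([*c,z],q(p+k)),2)[[0,5]] for c,z,p in((SC,.046,SY),(RC,.06,RY),(RC,.06,RY+np.pi/2),(RC,.06,RY-np.pi/2))])
k=0 
env.reach([*SC,.15],q(SY));st()
env.movel([*SC,.0455],velocity=.12,guard=15);st()
grab('scene','s1.png')
env.close_gripper(50);st()
env.movel([*SC,.16],velocity=.12);st()
grab('scene','s2.png')
a=cv2.imread('pics/s1.png')[130:430,200:600];b=cv2.imread('pics/s2.png')[130:430,200:600];cv2.imwrite('pics/c2.png',np.hstack([a,b]))
E
```

```text
0 [array([-0.58, -0.53]), array([-0.04,  0.04]), array([-0.04, -1.53]), array([-0.04,  1.61])]Traceback (most recent call last):
  File "<stdin>", line 3, in <module>
    return _wrapfunc(a, 'round', decimals=decimals, out=out)
    return _wrapit(obj, method, *args, **kwds)
    result = getattr(arr, method)(*args, **kwds)
TypeError: unsupported operand type(s) for *: 'NoneType' and 'float'
```

```bash
python3 - <<'E'
from h import *
env.reach([*SC,.15],q(SY));st()
env.movel([*SC,.0455],velocity=.12,guard=15);st()
grab('scene','s1.png')
env.close_gripper(50);st()
env.movel([*SC,.16],velocity=.12);st()
grab('scene','s2.png')
a=cv2.imread('pics/s1.png')[130:430,200:600];b=cv2.imread('pics/s2.png')[130:430,200:600];cv2.imwrite('pics/c2.png',np.hstack([a,b]))
E
```

```text
t 2.84 pos [ 0.4642 -0.1669  0.1501] F [-0.1 -0.3  0.8] gap 1.003 j6 -0.529
t 3.87 pos [ 0.4644 -0.1677  0.0461] F [-0.3 -0.4 -0.5] gap 1.0 j6 -0.529
t 4.57 pos [ 0.4642 -0.1677  0.0459] F [-0.6 -0.8  4.7] gap 0.156 j6 -0.529
t 5.67 pos [ 0.4637 -0.1673  0.1593] F [-0.1  0.2 -2.3] gap 0.156 j6 -0.529
```

View pics/c2.png

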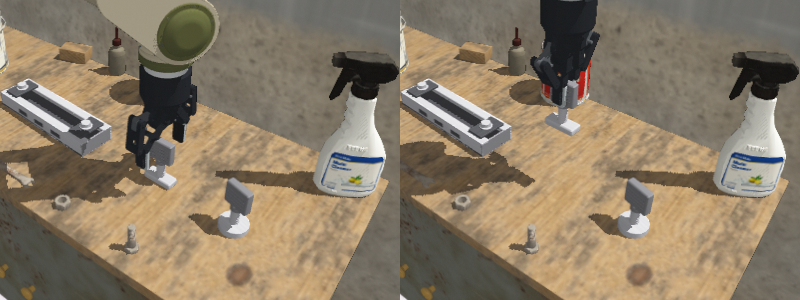

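```bash
python3 - <<'E'
from h import *
env.reach([*RC,.16],q(RY));env.movel([*RC,.09],velocity=.12);st()
a=grab('scene','s3.png')['frame'];b=grab('top','t3.png')['frame']
print(proj(grab('scene'),[[*RC,.031]]))
f=lambda i,x,y,w,h,k:cv2.resize(i[y:y+h,x:x+w,::-1],None,fx=k,fy=k,interpolation=cv2.INTER_CUBIC)
cv2.imwrite('pics/c3.png',np.vstack([f(a,180,150,160,140,4)[:,:640],]))
E
```

```text
t 7.49 pos [0.4745 0.0961 0.0906] F [ 0.1  0.3 -1.3] gap 0.155 j6 0.037
[[253.03214963 236.85058681]]
```

View pics/c3.png

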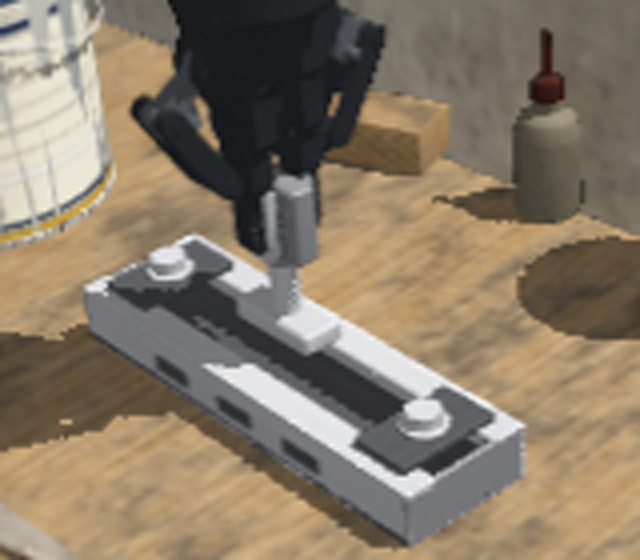

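```bash
python3 - <<'E'
from h import *
d=grab('scene')
T=lambda P:[((a+.5)/4-.5+180,(b+.5)/4-.5+150) for a,b in P]
r=onz(d,T([(195,237),(525,428),(408,497),(85,292)]),.031);print(r.round(4),r.mean(0),[np.linalg.norm(r[i]-r[i-1]).round(4) for i in range(4)])
u=r[0]+r[3]-r[1]-r[2];y=np.arctan2(u[1],u[0]);print('yaw',y)
e=onz(d,T([(340,325),(305,342)]),.0567);print(e.round(4));m=e.mean(0)
print('head centre',m[:2]+.027*np.array([np.cos(y),np.sin(y)]))
E
```

```text
[[ 0.5153  0.214   0.031 ]
 [ 0.4952 -0.0332  0.031 ]
 [ 0.4245 -0.0256  0.031 ]
 [ 0.4433  0.2178  0.031 ]] [0.46959781 0.0932602  0.031     ] [np.float64(0.0721), np.float64(0.2481), np.float64(0.0711), np.float64(0.2442)]
yaw 1.4918059411596956
[[0.4768 0.0649 0.0567]
 [0.4564 0.0677 0.0567]]
head centre [0.46872812 0.09321148]
```

```bash
python3 - <<'E'
from h import *
C=RC+[.0005,0]
hit=env.movel([*C,.0545],velocity=.05,guard=12);print(hit);s=st()
if not hit:
    env.hold(.4)
    j=np.array(s['joints'])
    for k in range(1,5):
        j2=j.copy();j2[5]+=k*np.pi/8;env.set_joints(j2);st()
grab('scene','s4.png')
a=cv2.imread('pics/s4.png')[150:290,180:340];cv2.imwrite('pics/c4.png',cv2.resize(a,None,fx=4,fy=4,interpolation=cv2.INTER_CUBIC))
E
```

```text
False
t 8.55 pos [0.4747 0.0965 0.0547] F [ 0.3 -0.3 -1. ] gap 0.159 j6 0.037
t 9.41 pos [0.4747 0.0965 0.0547] F [-0.1  0.3 -1.2] gap 0.16 j6 0.426
t 9.88 pos [0.4747 0.0965 0.0547] F [-0.8  0.8 -1.1] gap 0.157 j6 0.817
t 10.33 pos [0.4747 0.0965 0.0547] F [-0.2 -0.5 -1.1] gap 0.157 j6 1.209
t 10.8 pos [0.4747 0.0965 0.0547] F [ 0.4  0.9 -1.4] gap 0.157 j6 1.602
```

View pics/c4.png

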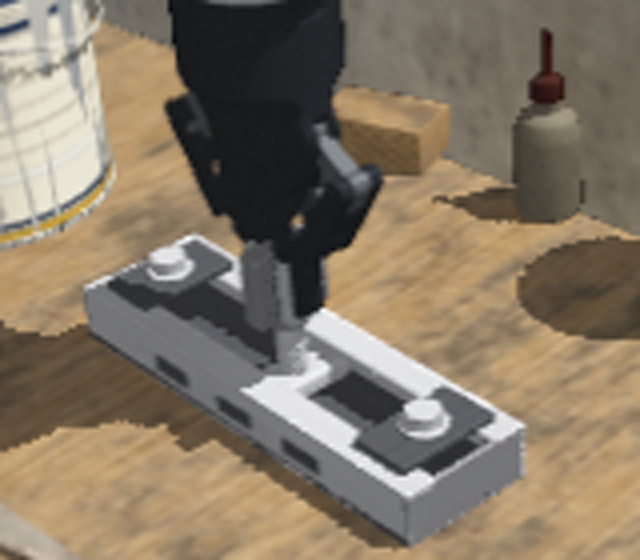

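```bash
python3 - <<'E'
from h import *
p=np.array(monitor.sense()['position'])
print(env.movel([p[0],p[1],.0495],velocity=.01,guard=5));s=st()
env.release();st()
p=np.array(s['position'])
env.movel([p[0],p[1],.20],velocity=.1);env.reach([.25,.40,.25],s['ee_rot']);st()
d=grab('scene','s5.png');t=grab('top','t5.png')
a=cv2.imread('pics/s5.png')[150:290,180:340];b=cv2.imread('pics/t5.png')[180:285,155:315]
f=lambda i:cv2.resize(i,None,fx=4,fy=4,interpolation=cv2.INTER_CUBIC)[:300] if 0 else cv2.resize(i,None,fx=2.5,fy=2.5,interpolation=cv2.INTER_CUBIC)
A,B=f(a),f(b);o=np.zeros((A.shape[0],A.shape[1]+B.shape[1],3),np.uint8);o[:,:A.shape[1]]=A;o[:B.shape[0],A.shape[1]:]=B
cv2.imwrite('pics/c5.png',o)
E
```

```text
True
t 11.22 pos [0.4748 0.0965 0.0519] F [-0.1  0.1  4.8] gap 0.16 j6 1.606
t 11.92 pos [0.4743 0.0965 0.0514] F [-0.2  0.2 -0.1] gap 0.997 j6 1.607
t 14.97 pos [0.2506 0.3996 0.2498] F [ 0.1 -0.5 -0. ] gap 0.997 j6 2.411
```

View pics/c5.png

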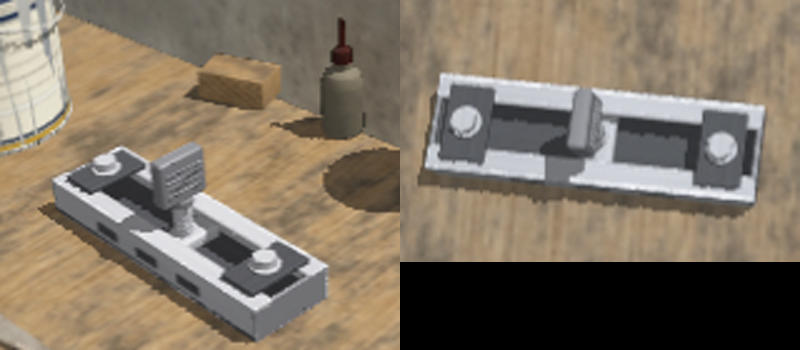

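```bash
python3 - <<'E'
from h import *
d=grab('top')
T=lambda P:[((a-400+.5)/2.5-.5+155,(b+.5)/2.5-.5+180) for a,b in P]
t=onz(d,T([(578,89),(593,89),(570,148),(586,150)]),.091);print(t.round(4),t.mean(0)); u=t[0]+t[1]-t[2]-t[3]
print('offset from rail',t.mean(0)[:2]-RC,'angle',np.degrees(np.arctan2(u[1],u[0])-RY))
job.hand_in()
E
```

```text
[[0.4963 0.0991 0.091 ]
 [0.4965 0.0884 0.091 ]
 [0.4535 0.1021 0.091 ]
 [0.4523 0.0907 0.091 ]] [0.47462492 0.09506433 0.091     ]
offset from rail [ 0.00062492 -0.00143567] angle 0.953693008633218
the job is handed in; nothing more can be done
```

The hammer-head stud is in the rail, turned square across the slot under both lips and released. I handed the job in at about 15 s on the robot's clock, against the 42 s limit.

- **How it went:** I gripped the stud by its plate and lowered it through the slot midway between the bolted plates. I held it about 2.5 mm above the channel floor for the quarter turn, and the force on the tool stayed around 1 N. I then lowered it until it touched the floor at about 5 N, let go and moved the arm clear.
- **Final check from the top view:** the grip plate sits 0.6 mm across and 1.4 mm along from my measured slot midpoint, and about 1° from square. In both cameras the stud stands upright and alone.
- **Disagreement between the cameras:** the two views put the rail about 5 mm apart in absolute position. Just before lowering, though, the scene view showed the held head within 1 mm of the slot centre, so I went ahead.
- **Round-footed stud:** I never went near it. It stood undisturbed just after I lifted the hammer stud, and I did not re-measure it at the end.

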